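# Put the rimmed jars away in the curing tunnel

### The arm

A 6-joint arm with a two-finger parallel gripper is mounted at the origin on the work surface. World frame = base frame: x ahead of the robot, y to its left, z up, the work surface at z = 0. Lengths are in m, angles in rad, forces in N, time in s.
With the tool pointing down it reaches from about 0.2 to 0.875 m from the base axis. Payload 3.4 kg.
Tool frame: the origin (TCP) lies between the finger pads; the fingertips stand 25 mm ahead of it and the grasp point (between the pads) lies 6 mm ahead of it (r.nose_length is the z of the fingertips in the tool frame, in m); z points along the fingers, x is the direction in which the jaws open and shut, and the axes are right-handed (so a half turn about z gives the same grasp; the last joint's range is limited). The gripper opens to 94 mm and grips with 3 to 60 N. Pads are 16 mm wide; open, the fingers measure 119 mm over their backs; the gripper's body (75 mm by 177 mm) begins 78 mm behind the grasp point.
Start: joints at [1.073, 0.276, 1.505, -0, 1.361, -0.121], TCP at [0.212, 0.535, 0.23] pointing down, gripper open.
Joint ranges: [-2.89, 2.89], [-0.75, 2.08], [0.22, 2.7], [-1.18, 4.32], [0.11, 2.71], [-2.7, 2.7]. Speed limits (rad/s): [2.57, 2.57, 3.14, 3.14, 3.14, 3.14].

### API

Orientations are given as a unit quaternion [w, x, y, z].
In Python, from plant import r, gripper_to, inverse_kinematics, vision, models, telemetry gives the robot as it stands. Calls block until the motion is done:
- r.move_to(position, orientation): joint-space move of the TCP to a pose.
- r.move_l(position, rot=None, vel=0.15, guard=None): straight line of the TCP; rot=None keeps the orientation; vel is the mean speed in m/s. With guard (N) it stops when the force on the tool has changed by that much, and returns True; else False.
- r.movej(angles): joint-space move.
- gripper_to(opening, f_grip=None): finger opening in m; f_grip is the grip in N (None keeps the last); returns when the fingers have stopped.
- r.hold(seconds).
- inverse_kinematics(position, orientation): joint angles nearest the present ones, or None.
- vision.snapshot(name): name is "scene" or "top"; returns the picture (384x512x3 uint8, red, green, blue); there is no depth.
- vision.get_calibration(name): a dict with "fx", "fy", "cx", "cy" (pixels), "position" and "orientation" of the camera in the world. Camera axes: x right, y down, z forward; pixel columns grow to the right and rows downward; lengths in m; the calibration is good to about 2 mm. A picture is of the moment at which its call begins. get_calibration takes no time and is no camera call.
A pose or a line that the arm cannot do raises r.PlanningError and nothing moves.
- r.sign_off(): hands the job in, once; it reports no verdict.
Trained networks look in the newest picture that a camera, given by its name, has taken for a name from the list of things; names that differ only in an ending like _2 or _b are one class to them, and where a whole thing is asked for, a point or a joint stands for the part that bears it (a point fixed in the world has none). Each returns a list of dicts, best first, with "score" (0 to 1); they miss things now and then, are a little off and sometimes report something else, mostly with a low value. They report only what shows in the picture. A call takes as long as a camera call. They do not tell look-alikes from the thing itself.
- models.boxes_of(thing, camera): "at" ([x, y, z] in m, in world coordinates, good to about 4 mm: the middle of the surface that is visible of it).
- models.regions_of(thing, camera): "pixels" (384x512 bool, what is visible of it).
- models.mark_of(thing, camera): "at" ([x, y, z] in m, in world coordinates, good to about 4 mm: a listed point, or the origin of a listed thing).
Readings, each from a call of its own:
- telemetry.current_t(): time.
- telemetry.current_joints(): joint angles.
- telemetry.current_dq(): joint speeds.
- telemetry.current_joint_efforts(): joint torques, N m.
- telemetry.current_ee_pos(): TCP position.
- telemetry.current_tool_rot(): TCP orientation.
- telemetry.current_wrist_force(): force on the tool from outside, world axes, zero at the start.
- telemetry.current_torque(): the same for the moment, N m.
- telemetry.current_opening(): finger opening in m.
Only numpy, scipy, OpenCV 4.12 (cv2) and the standard library are available. Lean on these libraries where they do the work, as an engineer would, in place of code of your own. Each camera call takes 0.05 s, during which the arm holds its last target. There are 200 camera calls.

### The job

Fold the teal cover of the curing tunnel right back to its stop, then push every brass-rimmed jar from the bench through the sprung brass flap into the tunnel, so that it stands upright behind the flap and the flap has sprung shut. With all of them in, fold the cover down fully shut again; do not disturb the mug, the brass block or the glue bottle.

Things in the scene. Friction and masses are not known exactly. Their poses are not given: they have to be found in the camera images.
- tunnel: Curing tunnel, a plywood channel fixed to the bench, with no floor or step. Origin on the bench in the middle of its gate; x points away from the robot, y along the lane into the tunnel. From the gate (y = 0) it runs to a closed end at y = 350 mm; inside it spans x = -36 to 36 mm, with a recess to x = -48 mm up to y = 75 mm that takes the open flap; walls 62 mm tall.
- tunnel_load (a point): Centre of the yellow loading patch (110 mm square, flat paint) before the gate: tunnel x = 0, y = -125 mm, at bench height. Axes as the tunnel. Between patch and gate stand two funnel wings, 45 mm tall, about 135 mm apart at y = -63 mm, narrowing to about 75 mm at the gate; they guide a jar pushed along +y.
- tunnel_slot (a point): Point in the tunnel's slot, x = 0, y = 110 mm, 62 mm high, axes as the tunnel. Two aluminium lips (58 to 62 mm high) roof the channel but leave a slot 46 mm wide (x = -23 to 23 mm) from the gate to the end. A jar cannot pass it; closed fingers can travel along it from the gate behind a jar. Nothing crosses the slot. The next jar pushes earlier ones on; four fit with the last one's centre here.
- flap (a joint): Brass flap closing the gate: upright leaf 72 mm long, 5 mm thick, 6 to 50 mm above the bench, hinged about a vertical axis at tunnel x = -40, y = 0 mm. 0 rad shut, up to 1.5 as it is pushed into the tunnel (+y), never the other way. A spring shuts it (0.7 N at the tip when shut, 1.8 N wide open). It sweeps the lane up to y = 72 mm: a jar with its centre beyond y = 105 mm is clear of it.
- cover (a joint): Teal cover, a stiff panel 98 x 340 mm, 6 mm thick, lying on the tunnel over the slot when shut. 0 rad fully shut (flat); grows as its robot-side edge is lifted up and over, away from the robot, to a stop at 1.9. A stiff hinge (0.35 N m, so 2 to 6 N at the bar) holds it at any angle. It starts between 0 and 0.5.
- cover_bar (a point): Middle of the cover's handle, a round steel bar 12 mm thick, 100 mm long, parallel to the hinge, in the cover's plane, its centre line 45 mm off the free edge (145 mm from the hinge axis; 67 mm above the bench when shut). It can be pinched across from above at any angle of the cover and turns between the fingers. Axes turn with the cover: y along the bar, x to the hinge.
- cover_hinge (a point): Point on the cover's hinge axis, level with the middle of the bar, at tunnel x = 46, y = 178 mm, 64 mm above the bench. The axis runs along tunnel y. Its frame turns with the cover.
- jar1: small white ceramic jar with a blue belt and a brass rim, standing open end up: 62 mm across its belly (from 10 to 34 mm above its foot), 52 mm across foot and rim, 50 mm tall, 0.13 kg. Origin at the centre of its underside, z up. Three or four of the five jars are present in a run.
- jar2: small white ceramic jar with a blue belt and a brass rim, standing open end up: 62 mm across its belly (from 10 to 34 mm above its foot), 52 mm across foot and rim, 50 mm tall, 0.13 kg. Origin at the centre of its underside, z up. Three or four of the five jars are present in a run.
- jar3: small white ceramic jar with a blue belt and a brass rim, standing open end up: 62 mm across its belly (from 10 to 34 mm above its foot), 52 mm across foot and rim, 50 mm tall, 0.13 kg. Origin at the centre of its underside, z up. Three or four of the five jars are present in a run.
- jar4: small white ceramic jar with a blue belt and a brass rim, standing open end up: 62 mm across its belly (from 10 to 34 mm above its foot), 52 mm across foot and rim, 50 mm tall, 0.13 kg. Origin at the centre of its underside, z up. Three or four of the five jars are present in a run.
- jar5: small white ceramic jar with a blue belt and a brass rim, standing open end up: 62 mm across its belly (from 10 to 34 mm above its foot), 52 mm across foot and rim, 50 mm tall, 0.13 kg. Origin at the centre of its underside, z up. Three or four of the five jars are present in a run.
- brass_block: Bystander: brass block 45 x 75 x 28 mm lying on the bench, origin under its centre.
- mug: Bystander: blue ceramic mug, 76 mm across, 85 mm tall, origin under its centre.
- glue: Bystander: blue glue bottle, 52 mm across, 80 mm tall, origin under its centre.
There are look-alikes about, which are no part of the job. What is shaped like the jar2 but green is not meant.

How it is judged:
On the way, in this order (a step that is already met when the one before it is completed fails the run):
1. the cover is folded right back, to within 0.15 rad of its stop (value of joint cover above 1.75 rad), for 0.2 s.
2. with the cover still back, every jar stands in the tunnel beyond the flap and the flap has sprung shut (y of jar1 in the frame of tunnel between 0.033 and 0.35 m and x of jar1 in the frame of tunnel between -0.048 and 0.036 m and height (world z) of each of jar1, jar2, jar3, jar4, jar5 below 0.012 m and angle between each of jar1, jar2, jar3, jar4, jar5's own z axis and vertical below 0.2 rad and y of jar2 in the frame of tunnel between 0.033 and 0.35 m and x of jar2 in the frame of tunnel between -0.048 and 0.036 m and y of jar3 in the frame of tunnel between 0.033 and 0.35 m and x of jar3 in the frame of tunnel between -0.048 and 0.036 m and y of jar4 in the frame of tunnel between 0.033 and 0.35 m and x of jar4 in the frame of tunnel between -0.048 and 0.036 m and y of jar5 in the frame of tunnel between 0.033 and 0.35 m and x of jar5 in the frame of tunnel between -0.048 and 0.036 m and value of joint flap below 0.08 rad and value of joint cover above 1.4 rad), for 0.2 s.
At the end, for the whole second after the job is handed in: Every jar that is present stands upright (within 0.2 rad) on the bench inside the tunnel, its centre more than 33 mm past the gate, at rest; the flap is shut (under 0.08 rad) and the cover is shut (under 0.08 rad) (y of jar1 in the frame of tunnel between 0.033 and 0.35 m and x of jar1 in the frame of tunnel between -0.048 and 0.036 m and height (world z) of each of jar1, jar2, jar3, jar4, jar5 below 0.012 m and angle between each of jar1, jar2, jar3, jar4, jar5's own z axis and vertical below 0.2 rad and y of jar2 in the frame of tunnel between 0.033 and 0.35 m and x of jar2 in the frame of tunnel between -0.048 and 0.036 m and y of jar3 in the frame of tunnel between 0.033 and 0.35 m and x of jar3 in the frame of tunnel between -0.048 and 0.036 m and y of jar4 in the frame of tunnel between 0.033 and 0.35 m and x of jar4 in the frame of tunnel between -0.048 and 0.036 m and y of jar5 in the frame of tunnel between 0.033 and 0.35 m and x of jar5 in the frame of tunnel between -0.048 and 0.036 m and value of joint each of flap, cover below 0.08 rad and linear speed of each of jar1, jar2, jar3, jar4, jar5 below 0.02 m/s); the robot touches nothing.
It fails at once if the mug, the brass block or the glue bottle is moved more than 30 mm (distance of any of brass_block, mug, glue from where it was at the start of the episode above 0.03 m).
Of jar1, jar2, jar3, jar4, jar5 only 3 to 4 are there at a start; the rules pass over those that are not, and their reading is None.
At some moment in a run one of jar1, jar2, jar3, jar4, jar5 may be knocked a few centimetres aside while the robot is not near it.
Once in a run the grip may slacken for a moment while it holds something.
It also fails if it takes over 210 s, if anything falls off the work surface, if the arm or the gripper's body presses on something with over 40 N, if the wrist force passes 120 N, or if a joint passes its speed limit or range.

## Working session

There is one attempt and no reset: what is moved stays moved. The work goes in short steps, each a Python script; the robot and the scene stay as the last script left them, time stands still between calls to the robot, and variables do not carry over. Pictures are saved under pics/ and viewed, about 12 in all and at most 16, crops included, and the job is handed in when it is done.

```bash
ls; mkdir -p pics; cat > s.py <<'E'
from plant import r, gripper_to, inverse_kinematics, vision, models, telemetry
import numpy as np, cv2
np.set_printoptions(precision=3,suppress=True)
def pic(cam,name):
    im=vision.snapshot(cam); cv2.imwrite(f'pics/{name}.png',cv2.cvtColor(im,cv2.COLOR_RGB2BGR)); return im
E
python3 - <<'E'
from s import *
a=pic('scene','a_scene');b=pic('top','a_top')
cv2.imwrite('pics/a.png',cv2.cvtColor(np.hstack([a,b]),cv2.COLOR_RGB2BGR)[:, :]) 
for c in ('scene','top'):
    print(c,vision.get_calibration(c))
    for t in ['tunnel','tunnel_load','tunnel_slot','cover_bar','cover_hinge','jar1','brass_block','mug','glue']:
        print(t,[(round(d['score'],2),np.array(d['at']).round(3).tolist()) for d in models.mark_of(t,c)])
print(telemetry.current_t())
E
```

```text
pics
scene {'fx': 374.32867216012625, 'fy': 374.32867216012625, 'cx': 251.3362072422531, 'cy': 191.82954488826596, 'position': array([ 1.021, -0.505,  0.745]), 'orientation': array([-0.366,  0.846,  0.359, -0.146])}
tunnel [(0.6, [0.572, -0.095, -0.002])]
tunnel_load [(0.82, [0.576, -0.218, 0.001])]
tunnel_slot [(0.6, [0.565, 0.016, 0.063])]
cover_bar [(0.86, [0.468, 0.076, 0.107])]
cover_hinge [(0.74, [0.609, 0.081, 0.063])]
jar1 [(0.95, [0.302, -0.17, 0.001]), (0.87, [0.354, -0.355, 0.001]), (0.59, [0.427, 0.019, 0.002]), (0.57, [0.415, -0.242, 0.001]), (0.56, [0.552, -0.42, -0.002]), (0.55, [0.428, -0.114, -0.001])]
brass_block [(0.65, [0.424, -0.114, 0.0]), (0.51, [0.412, 0.312, 0.001])]
mug [(0.56, [0.347, 0.422, 0.001])]
glue [(0.85, [0.752, -0.2, -0.003])]
top {'fx': 467.3200281465734, 'fy': 467.3200281465734, 'cx': 249.86471556948197, 'cy': 190.24451070481754, 'position': array([0.322, 0.025, 1.469]), 'orientation': array([-0.048,  0.716, -0.695,  0.049])}
tunnel [(0.72, [0.566, -0.098, -0.001])]
tunnel_load [(0.83, [0.574, -0.227, -0.002])]
tunnel_slot [(0.79, [0.564, 0.016, 0.062])]
cover_bar [(0.93, [0.47, 0.075, 0.107]), (0.69, [0.428, 0.016, 0.0])]
cover_hinge [(0.62, [0.608, 0.085, 0.067])]
jar1 [(0.83, [0.424, -0.118, 0.001]), (0.81, [0.547, -0.418, 0.002]), (0.73, [0.429, 0.016, 0.002]), (0.66, [0.358, -0.357, 0.001]), (0.64, [0.41, -0.243, -0.002]), (0.59, [0.298, -0.17, -0.001]), (0.32, [0.608, 0.086, 0.06])]
brass_block [(0.74, [0.408, 0.31, 0.001])]
mug [(0.85, [0.344, 0.421, 0.002])]
glue [(0.73, [0.752, -0.204, 0.0]), (0.17, [0.546, -0.418, 0.001])]
1.0
```

```bash
python3 -c "
import cv2
for n in ('a_scene','a_top'):
    cv2.imwrite(f'pics/{n}2.png',cv2.resize(cv2.imread(f'pics/{n}.png'),(800,600),interpolation=cv2.INTER_CUBIC))"
```

```text
(no output)
```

View pics/a_scene2.png

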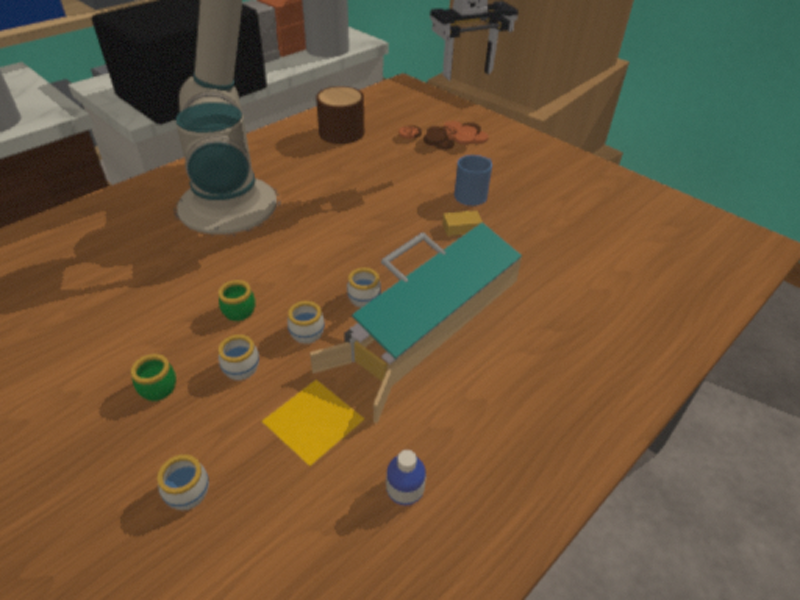

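View pics/a_top2.png

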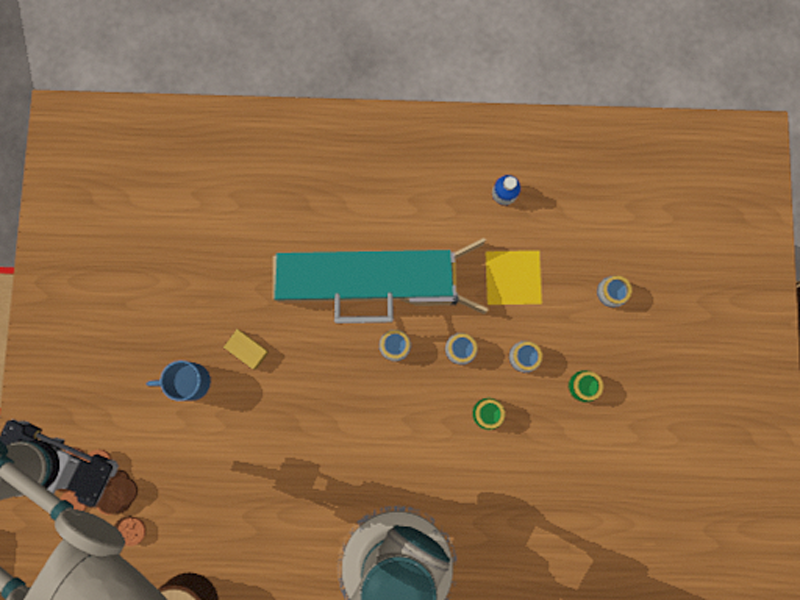

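Four white jars stand at about (395,345), (461,349), (526,356) and (615,291) in the top view. The two green look-alikes are at (489,413) and (586,386). The cover is slightly raised, with its bar at (363,320). Next I fit the tunnel pose and fold the cover back.

```bash
cat >> s.py <<'E'
from scipy.spatial.transform import Rotation as R
import json
PT={'tunnel':(0,0),'tunnel_load':(0,-.125),'tunnel_slot':(0,.110),'cover_hinge':(.046,.178)}
def fit(obs):
    P=np.array([PT[n] for n,_ in obs]);Q=np.array([q[:2] for _,q in obs])
    pc,qc=P.mean(0),Q.mean(0);p,q=P-pc,Q-qc
    a=np.arctan2((p[:,0]*q[:,1]-p[:,1]*q[:,0]).sum(),(p*q).sum())
    M=np.array([[np.cos(a),-np.sin(a)],[np.sin(a),np.cos(a)]])
    print('resid mm',((Q-qc-p@M.T)*1000).round(1).tolist())
    return [*(qc-M@pc),a]
def T(): return json.load(open('t.json'))
def W(x,y,z=None):
    ox,oy,a=T();c,s=np.cos(a),np.sin(a)
    p=[ox+c*x-s*y,oy+s*x+c*y]
    return np.array(p if z is None else p+[z])
def invW(p):
    ox,oy,a=T();c,s=np.cos(a),np.sin(a);dx,dy=p[0]-ox,p[1]-oy
    return np.array([c*dx+s*dy,-s*dx+c*dy])
def down(psi,pos=(.5,0,.2)):
    best=None
    for k in (0,np.pi):
        c,s=np.cos(psi+k),np.sin(psi+k)
        q=R.from_matrix(np.array([[c,s,0],[s,-c,0],[0,0,-1]]).T).as_quat()[[3,0,1,2]]
        j=inverse_kinematics(pos,q)
        if j is not None and (best is None or abs(j[5])<best[0]): best=(abs(j[5]),q)
    return best[1]
def bar(th): return W(.046-.145*np.cos(th)+.003*np.sin(th),.178,.064+.145*np.sin(th)+.003*np.cos(th)+.006)  # TCP
def angle(p):
    x,_=invW(p); return np.arctan2(p[2]-.064,.046-x)-np.arctan2(.003,.145)
def tip(): print('t %.1f'%telemetry.current_t(),telemetry.current_ee_pos(),telemetry.current_wrist_force(),'open %.4f'%telemetry.current_opening())
E
python3 - <<'E'
from s import *
S=[('tunnel',[.572,-.095]),('tunnel_load',[.576,-.218]),('tunnel_slot',[.565,.016]),('cover_hinge',[.609,.081]),
('tunnel',[.566,-.098]),('tunnel_load',[.574,-.227]),('tunnel_slot',[.564,.016]),('cover_hinge',[.608,.085])]
t=fit(S);json.dump([float(v) for v in t],open('t.json','w'));print(t)
th=angle([.469,.0755,.107]);print('angle',th,'bar err',bar(th)-[.469,.0755,.113])
p=bar(th);q=down(T()[2],p)
r.move_to(p+[0,0,.08],q);gripper_to(.045,30)
print(r.move_l(p,vel=.1,guard=8)); tip()
gripper_to(0.0,30);tip()
E
```

```text
resid mm [[2.6, 1.2], [1.5, 3.1], [0.1, 2.3], [0.9, -2.5], [-3.4, -1.8], [-0.5, -5.9], [-0.9, 2.3], [-0.1, 1.5]]
[np.float64(0.5694228421778682), np.float64(-0.09618542787368989), np.float64(0.04082751125115209)]
angle 0.2786560376978133 bar err [ 0.001  0.002 -0.   ]
False
t 4.7 [0.47  0.078 0.113] [-0.604 -0.791  1.484] open 0.0450
t 5.4 [0.469 0.078 0.113] [-2.256 -0.291  2.773] open 0.0111
```

```bash
python3 - <<'E'
from s import *
for th in np.linspace(.28,1.87,15)[1:]:
    r.move_l(bar(th),vel=.12)
    f=telemetry.current_wrist_force()
    if np.linalg.norm(f)>25 or telemetry.current_opening()<.008: print('!',th);tip();break
tip();r.hold(.3)
pic('top','b_top')
for c in ('scene','top'):
    if c=='scene': pic(c,'b_scene')
    print([(d['score'],d['at'],angle(d['at'])) for d in models.mark_of('cover_bar',c)])
E
```

```text
t 9.3 [0.654 0.086 0.207] [ 2.44   1.677 -0.447] open 0.0112
[(0.69, [0.6508, 0.086, 0.2009], np.float64(1.852756270263052))]
[(0.84, [0.6541, 0.0818, 0.2016], np.float64(1.871890335095472)), (0.39, [0.7474, -0.2033, 0.0014], np.float64(-2.7057394739439973))]
```

```bash
cat >> s.py <<'E'
def project(cam,p):
    k=vision.get_calibration(cam);o=k['orientation']
    c=R.from_quat([o[1],o[2],o[3],o[0]]).inv().apply(np.asarray(p)-k['position'])
    return k['fx']*c[0]/c[2]+k['cx'],k['fy']*c[1]/c[2]+k['cy']
def jars(name,cam='top'):
    """white jars seen by cam: world position and tunnel position"""
    im=pic(cam,name);out=[]
    for d in models.mark_of('jar1',cam):
        p=np.array(d['at'])
        if d['score']<.2 or abs(p[2])>.015: continue
        u,v=map(int,project(cam,[p[0],p[1],.03]))
        c=np.median(im[v-4:v+5,u-4:u+5].reshape(-1,3).astype(float),0)
        green=c[1]>1.3*max(c[0],c[2])
        print('green' if green else 'white',round(d['score'],2),p,'tunnel mm',(invW(p)*1000).round(),c)
        if not green: out.append(p)
    return out
E
python3 - <<'E'
from s import *
gripper_to(.045)
p=telemetry.current_ee_pos();r.move_l(np.array(p)+[0,0,.07],vel=.2)
pos=np.array([.43,-.33,.25]);q=down(T()[2]+np.pi/2,pos)
pos=np.array([.3,.2,.3]);r.move_to(pos,q);gripper_to(.088,20)
jars('c_top')
S=[]
for c in('top','scene'):
    if c=='scene':jars('c_scene','scene')
    for n in PT:
        d=models.mark_of(n,c)
        if d: S.append((n,d[0]['at'])); print(n,d[0]['score'],d[0]['at'])
    print([(d['score'],d['at'],angle(d['at'])) for d in models.mark_of('cover_bar',c)][:1])
print(fit(S)); tip()
im=cv2.imread('pics/c_scene.png');cv2.imwrite('pics/c2.png',cv2.resize(im,(800,600)))
E
```

```text
white 0.89 [ 0.41  -0.243 -0.   ] tunnel mm [-165. -140.] [ 65.  94. 121.]
white 0.87 [ 0.546 -0.417 -0.002] tunnel mm [ -37. -320.] [ 65.  93. 118.]
green 0.76 [ 0.357 -0.357  0.005] tunnel mm [-223. -252.] [ 36. 109.  53.]
white 0.68 [ 0.423 -0.119 -0.004] tunnel mm [-147.  -17.] [ 67.  95. 122.]
white 0.63 [ 0.431  0.017 -0.003] tunnel mm [-134.  119.] [ 67.  95. 122.]
green 0.59 [ 0.299 -0.175 -0.002] tunnel mm [-273.  -67.] [ 37. 111.  55.]
tunnel 0.7 [0.5677, -0.0963, 0.0038]
tunnel_load 0.61 [0.5725, -0.2234, 0.0009]
tunnel_slot 0.68 [0.5667, 0.0139, 0.0602]
cover_hinge 0.89 [0.6063, 0.0867, 0.0636]
[(0.81, [0.6547, 0.0862, 0.2001], np.float64(1.880324867631962))]
green 0.87 [ 0.301 -0.17   0.001] tunnel mm [-271.  -63.] [59. 86. 40.]
green 0.86 [ 0.356 -0.356 -0.001] tunnel mm [-224. -250.] [28. 84. 39.]
white 0.82 [ 0.551 -0.418 -0.   ] tunnel mm [ -32. -321.] [54. 73. 89.]
white 0.79 [ 0.43   0.018 -0.001] tunnel mm [-135.  120.] [116.  99.  89.]
white 0.71 [ 0.411 -0.244 -0.002] tunnel mm [-164. -141.] [78. 83. 89.]
white 0.61 [ 0.429 -0.113 -0.003] tunnel mm [-141.  -11.] [92. 95. 90.]
white 0.43 [0.347 0.422 0.001] tunnel mm [-201.  527.] [58. 67. 79.]
tunnel 0.69 [0.5691, -0.0945, -0.002]
tunnel_load 0.79 [0.5757, -0.2209, 0.0029]
tunnel_slot 0.74 [0.5639, 0.0175, 0.059]
cover_hinge 0.83 [0.6076, 0.0814, 0.0616]
[(0.74, [0.6523, 0.0898, 0.2042], np.float64(1.856803057491611))]
resid mm [[-1.2, -0.7], [-1.5, -2.9], [2.3, -0.4], [-1.2, 2.6], [0.2, 1.1], [1.7, -0.4], [-0.5, 3.2], [0.1, -2.7]]
[np.float64(0.5688661604618995), np.float64(-0.09563681572636253), np.float64(0.040968779323195224)]
t 14.3 [0.3 0.2 0.3] [ 0.283 -0.149 -0.368] open 0.0881
```

View pics/c2.png

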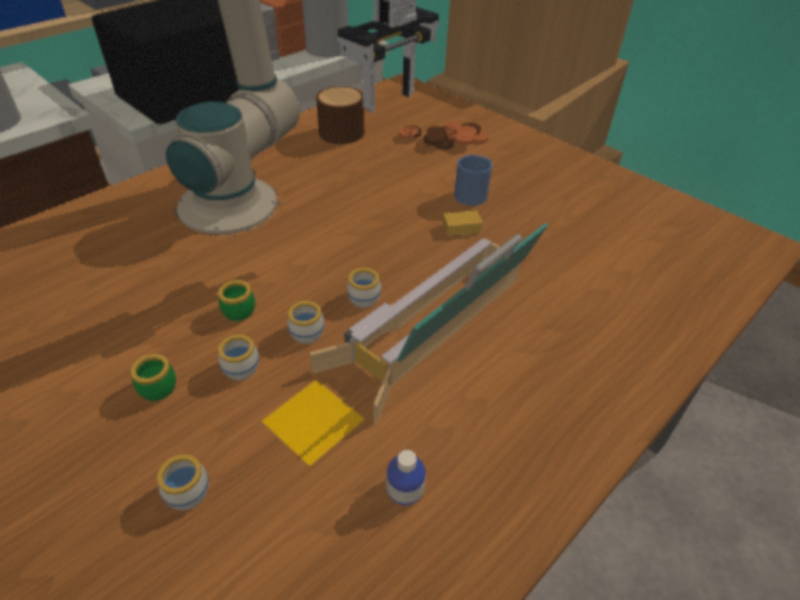

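```bash
cat >> s.py <<'E'
def pick(p):
    q=down(T()[2]+np.pi/2,[p[0],p[1],.15])
    gripper_to(.088,20)
    r.move_to([p[0],p[1],.15],q)
    r.move_l([p[0],p[1],.032],vel=.15,guard=10)
    gripper_to(.03,20);tip()
    return telemetry.current_opening()>.052
def place(via=()):
    p=np.array(telemetry.current_ee_pos());r.move_l(p+[0,0,.018],vel=.1)
    for v in via: r.move_l([*v,.05],vel=.2)
    r.move_l(W(0,-.125,.05),vel=.2)
    tip()
    r.move_l(W(0,-.125,.033),vel=.08,guard=8)
    gripper_to(.088);r.move_l(W(0,-.125,.125),vel=.25)
def push(x=0,y0=-.125,x1=0):
    r.move_l(W(x,y0-.062,.125),vel=.25);gripper_to(0)
    r.move_l(W(x,y0-.062,.037),vel=.2)
    g=r.move_l(W(x1,0,.037),vel=.12,guard=15);tip()
    if not g: g=r.move_l(W(0,.0685,.037),vel=.08,guard=15);tip()
    if g: print('GUARD',invW(telemetry.current_ee_pos()));return False
    r.move_l(W(0,.066,.037),vel=.1);r.move_l(W(0,.066,.13),vel=.15)
    return True
E
python3 - <<'E'
from s import *
t=(np.array(T())+[.56887,-.09564,.04097])/2;json.dump(t.tolist(),open('t.json','w'))
print(pick(np.array([.5485,-.4178])))
place()
im=pic('scene','d_scene')
cv2.imwrite('pics/d2.png',cv2.resize(cv2.cvtColor(im,cv2.COLOR_RGB2BGR),(800,600)))
E
```

```text
t 18.4 [ 0.549 -0.418  0.033] [-0.881  0.778  2.591] open 0.0618
True
t 19.8 [ 0.574 -0.222  0.05 ] [-0.704 -0.054 -1.289] open 0.0618
```

View pics/d2.png

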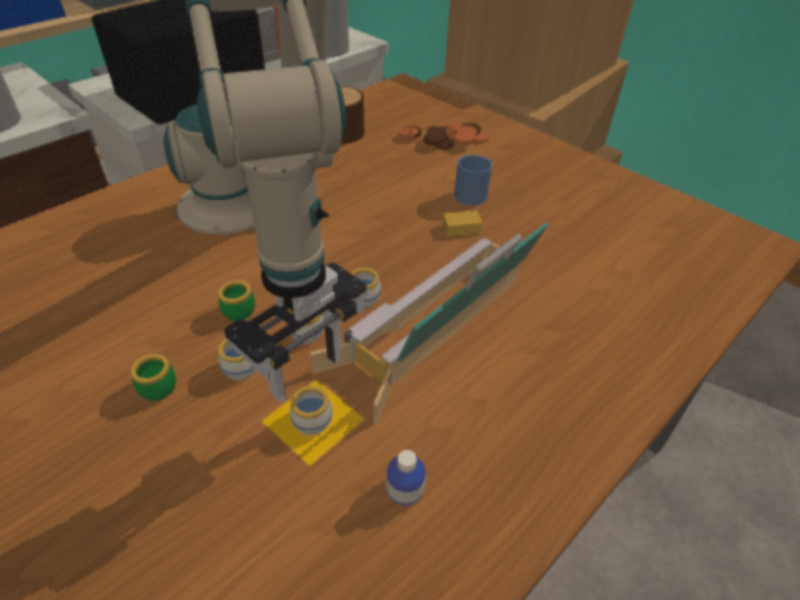

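Jar A stands upright in the middle of the patch, at (312,408). The long side of the gripper body runs along the lane, as assumed. Next comes the push.

```bash
python3 - <<'E'
from s import *
print(push())
r.hold(.3)
im=pic('scene','e_scene')
r.move_l(W(-.14,-.3,.2),vel=.3)
jars('e_top')
im=pic('scene','e2_scene');x=cv2.cvtColor(im,cv2.COLOR_RGB2BGR)[120:290,170:370]
cv2.imwrite('pics/e2.png',cv2.resize(x,(800,600)))
tip()
E
```

```text
t 25.4 [ 0.568 -0.096  0.037] [ 1.135 -1.808  1.362] open 0.0007
t 26.4 [ 0.567 -0.027  0.037] [ 2.529  1.317 -0.655] open 0.0004
True
white 0.89 [0.432 0.017 0.003] tunnel mm [-133.  118.] [ 66.  94. 121.]
green 0.8 [ 0.304 -0.172 -0.002] tunnel mm [-268.  -65.] [ 38. 111.  54.]
white 0.66 [ 0.361 -0.359 -0.001] tunnel mm [-219. -254.] [108. 107.  87.]
white 0.58 [ 0.425 -0.117 -0.002] tunnel mm [-145.  -16.] [ 66.  94. 121.]
t 29.4 [ 0.442 -0.4    0.2  ] [-0.147 -0.539 -0.639] open 0.0004
```

View pics/e2.png

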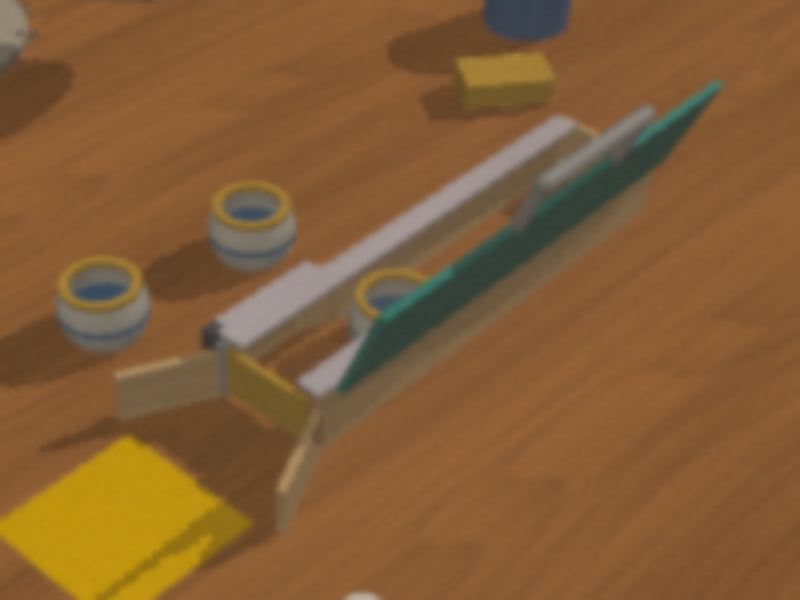

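Jar A is upright inside the tunnel and the flap is shut. The arm hides jar B, so I'll move to a clear pose and look again before picking it.

```bash
cat >> s.py <<'E'
def home():
    p=np.array(telemetry.current_ee_pos())
    if p[2]<.25: r.move_l([p[0],p[1],.25],vel=.3)
    r.move_to([.3,.2,.3],down(T()[2]+np.pi/2,[.3,.2,.3]))
def find(name,near,tol=.08):
    """mean of both cameras' white jars near the last known place"""
    got=[]
    for c in('top','scene'):
        for p in jars(name+c,c):
            if np.linalg.norm(p[:2]-near)<tol: got.append(p[:2]);break
    print('found',got);return np.mean(got,0)
E
python3 - <<'E'
from s import *
home()
p=find('f_',[.411,-.243])
print(p)
if abs(p[0]-.411)<.06 and pick(p):
    place()
    print(push());home();tip()
    jars('f2_scene','scene')
E
```

```text
white 0.69 [ 0.426  0.016 -0.001] tunnel mm [-138.  118.] [ 66.  95. 122.]
white 0.63 [ 0.425 -0.115  0.001] tunnel mm [-145.  -13.] [ 66.  94. 122.]
white 0.61 [0.571 0.017 0.002] tunnel mm [  6. 112.] [ 65.  94. 120.]
green 0.58 [ 0.36  -0.355  0.004] tunnel mm [-220. -250.] [ 36. 110.  53.]
white 0.52 [ 0.409 -0.242 -0.   ] tunnel mm [-166. -140.] [ 65.  94. 120.]
green 0.52 [ 0.299 -0.17   0.001] tunnel mm [-273.  -63.] [ 36. 111.  55.]
green 0.86 [ 0.356 -0.356 -0.   ] tunnel mm [-224. -251.] [30. 85. 39.]
white 0.83 [ 0.303 -0.167  0.002] tunnel mm [-269.  -60.] [69. 86. 40.]
white 0.79 [ 0.413 -0.242 -0.003] tunnel mm [-162. -140.] [69. 80. 90.]
white 0.77 [0.429 0.015 0.001] tunnel mm [-136.  117.] [116.  99.  90.]
white 0.76 [ 0.429 -0.115 -0.004] tunnel mm [-141.  -13.] [116.  99.  89.]
white 0.54 [0.574 0.018 0.001] tunnel mm [  9. 114.] [55. 82. 86.]
white 0.28 [ 0.569 -0.096 -0.002] tunnel mm [-0.  0.] [111.  86.  42.]
found [array([ 0.409, -0.242]), array([ 0.413, -0.242])]
[ 0.411 -0.242]
t 36.7 [ 0.411 -0.242  0.032] [-0.187  0.614  4.568] open 0.0619
t 38.0 [ 0.573 -0.22   0.049] [ 0.143 -0.174 -0.979] open 0.0617
t 43.5 [ 0.568 -0.096  0.037] [ 0.074 -1.227  0.445] open 0.0002
t 44.5 [ 0.567 -0.027  0.037] [ 3.433  2.194 -1.065] open 0.0006
True
t 48.3 [0.3 0.2 0.3] [ 0.395 -0.191 -0.3  ] open 0.0003
white 0.84 [ 0.56   0.013 -0.001] tunnel mm [ -4. 109.] [73. 96. 88.]
white 0.78 [ 0.43  -0.114 -0.001] tunnel mm [-140.  -12.] [116.  99.  89.]
white 0.68 [0.426 0.02  0.002] tunnel mm [-138.  122.] [106.  99.  89.]
white 0.64 [ 0.569  0.077 -0.002] tunnel mm [  7. 173.] [53. 79. 71.]
green 0.64 [ 0.355 -0.359  0.001] tunnel mm [-224. -254.] [30. 85. 40.]
```

```bash
python3 - <<'E'
from s import *
p=find('g_',[.427,-.115],.06)
if pick(p):
    place([(.42,-.235)])
    print(push());home();tip()
    jars('g2_scene','scene');jars('g2_top')
    im=np.hstack([cv2.imread(f'pics/g2_{c}.png')[120:300,150:370] for c in('scene','top')])
    cv2.imwrite('pics/g2.png',cv2.resize(im,(800,330)))
E
```

```text
white 0.74 [ 0.429  0.015 -0.002] tunnel mm [-136.  117.] [ 66.  95. 122.]
green 0.68 [ 0.3   -0.171 -0.003] tunnel mm [-272.  -64.] [ 35. 110.  54.]
green 0.64 [ 0.36  -0.356  0.001] tunnel mm [-219. -251.] [ 35. 109.  53.]
white 0.61 [0.566 0.08  0.003] tunnel mm [  4. 175.] [ 65.  94. 120.]
white 0.53 [ 0.424 -0.115 -0.001] tunnel mm [-146.  -13.] [ 66.  95. 122.]
white 0.51 [ 0.554  0.017 -0.001] tunnel mm [-11. 113.] [ 66.  94. 120.]
green 0.9 [ 0.353 -0.357 -0.002] tunnel mm [-227. -252.] [28. 84. 38.]
white 0.77 [0.43  0.018 0.001] tunnel mm [-134.  120.] [116.  99.  90.]
white 0.74 [ 0.428 -0.114 -0.001] tunnel mm [-142.  -12.] [93. 95. 90.]
green 0.56 [ 0.302 -0.172  0.   ] tunnel mm [-270.  -65.] [60. 86. 40.]
white 0.51 [ 0.568  0.079 -0.001] tunnel mm [  6. 175.] [56. 83. 78.]
found [array([ 0.424, -0.115]), array([ 0.428, -0.114])]
t 53.4 [ 0.426 -0.115  0.032] [ 0.136 -0.519  4.47 ] open 0.0617
t 55.4 [ 0.573 -0.22   0.05 ] [-0.852 -0.666 -0.425] open 0.0616
t 60.3 [ 0.577 -0.143  0.039] [ 2.341 -3.705 -0.159] open 0.0009
GUARD [ 0.006 -0.048]
False
t 63.2 [0.3 0.2 0.3]
[... 193 characters left out ...]
26 0.022 0.001] tunnel mm [-138.  123.] [109.  99.  89.]
green 0.67 [ 0.303 -0.172 -0.001] tunnel mm [-269.  -65.] [61. 86. 39.]
white 0.6 [ 0.56   0.015 -0.001] tunnel mm [ -4. 112.] [70. 90. 90.]
white 0.46 [0.569 0.08  0.001] tunnel mm [  7. 175.] [53. 79. 72.]
green 0.72 [ 0.303 -0.174 -0.002] tunnel mm [-270.  -67.] [ 37. 111.  55.]
white 0.7 [ 0.576 -0.148 -0.002] tunnel mm [  5. -52.] [ 65.  93. 119.]
white 0.7 [0.563 0.08  0.002] tunnel mm [  1. 176.] [ 65.  94. 120.]
green 0.67 [ 0.358 -0.356  0.001] tunnel mm [-221. -251.] [ 36. 109.  53.]
white 0.62 [0.431 0.014 0.001] tunnel mm [-133.  115.] [ 67.  95. 122.]
white 0.52 [ 0.554  0.017 -0.   ] tunnel mm [-10. 113.] [ 66.  94. 120.]
```

View pics/g2.png

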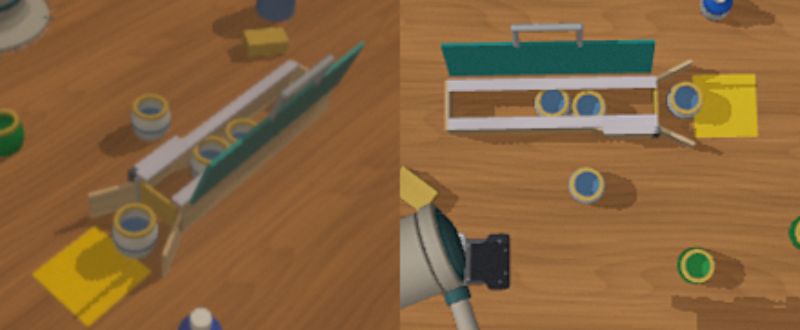

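Jar C was knocked aside on the patch and the push stopped on its guard. The jar is still upright between the wings, at about (685,100) in the right half, tunnel (6,-51) mm. The other two jars are inside and the flap is shut. I'll push again from behind jar C's new position.

```bash
python3 - <<'E'
from s import *
p=find('h_',[.578,-.147],.05);x,y=invW(p);print(x,y)
print(push(x,y));home();tip()
jars('h2_scene','scene');jars('h2_top')
im=np.hstack([cv2.imread(f'pics/h2_{c}.png')[120:300,150:370] for c in('scene','top')])
cv2.imwrite('pics/h2.png',cv2.resize(im,(800,330)))
E
```

```text
green 0.9 [ 0.36  -0.354  0.   ] tunnel mm [-219. -250.] [ 37. 110.  53.]
white 0.75 [0.43  0.018 0.001] tunnel mm [-135.  120.] [ 66.  95. 122.]
white 0.66 [ 0.554  0.019 -0.   ] tunnel mm [-11. 116.] [ 65.  93. 120.]
white 0.63 [ 0.58  -0.151 -0.003] tunnel mm [  9. -55.] [ 64.  93. 119.]
green 0.58 [ 0.301 -0.17  -0.   ] tunnel mm [-271.  -63.] [ 36. 111.  54.]
white 0.49 [0.565 0.081 0.001] tunnel mm [  3. 177.] [ 65.  93. 120.]
white 0.91 [ 0.581 -0.145 -0.003] tunnel mm [ 10. -50.] [69. 79. 90.]
white 0.87 [0.428 0.016 0.004] tunnel mm [-136.  117.] [115.  99.  89.]
white 0.76 [ 0.561  0.016 -0.002] tunnel mm [ -4. 113.] [66. 88. 90.]
white 0.72 [ 0.305 -0.17   0.001] tunnel mm [-267.  -63.] [67. 87. 40.]
green 0.64 [ 0.358 -0.36   0.001] tunnel mm [-222. -256.] [58. 86. 40.]
white 0.49 [ 0.569  0.08  -0.   ] tunnel mm [  7. 175.] [52. 79. 74.]
found [array([ 0.58 , -0.151]), array([ 0.581, -0.145])]
0.00941625040542525 -0.052466165809740534
t 67.8 [ 0.568 -0.096  0.037] [-0.213 -0.947  0.334] open 0.0005
t 68.3 [ 0.564 -0.065  0.036] [0.22  0.057 0.216] open 0.0004
GUARD [-0.0
[... 313 characters left out ...]
0.   ] tunnel mm [-271.  -62.] [62. 86. 39.]
white 0.56 [0.429 0.019 0.001] tunnel mm [-136.  120.] [108. 100.  89.]
white 0.46 [ 0.558  0.034 -0.002] tunnel mm [ -6. 130.] [ 82. 101.  89.]
white 0.65 [ 0.427  0.016 -0.002] tunnel mm [-138.  118.] [ 66.  95. 122.]
green 0.64 [ 0.3   -0.17  -0.004] tunnel mm [-272.  -63.] [ 36. 110.  54.]
white 0.62 [ 0.571 -0.021 -0.001] tunnel mm [ 5. 74.] [ 65.  93. 120.]
white 0.61 [0.554 0.042 0.   ] tunnel mm [-10. 138.] [ 65.  93. 120.]
green 0.56 [ 0.358 -0.358 -0.001] tunnel mm [-222. -254.] [ 35. 109.  53.]
white 0.54 [0.563 0.102 0.001] tunnel mm [  2. 198.] [ 66.  93. 120.]
white 0.42 [ 0.571 -0.226 -0.   ] tunnel mm [  -3. -130.] [203. 173.  35.]
```

View pics/h2.png

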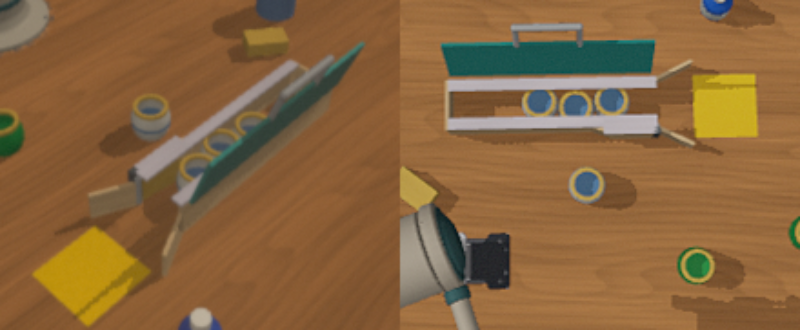

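The stop came from the guard, not a fall. All three jars are upright inside at y ≈ 75, 136 and 198 mm, and the rear one still holds the flap open. The earlier stop fits the same cause: the flap spring pushed the jar back afterwards. I'll go in through the slot behind the rear jar and push on slowly with a higher guard.

```bash
cat >> s.py <<'E'
def shove(a,b,vel=.04,guard=30):
    """slow push in steps along tunnel y from point a to y=b at x=0, printing the forces"""
    fm=[]
    n=int(np.ceil(abs(b-a[1])/.02))
    for s in np.linspace(0,1,n+1)[1:]:
        g=r.move_l(W(a[0]*(1-s),a[1]+s*(b-a[1]),.037),vel=vel,guard=guard)
        e=telemetry.current_ee_pos()
        fm.append((*(invW(e)*1000).round(1),*np.round(telemetry.current_wrist_force(),1)))
        if g: print('GUARD');break
    for f in fm: print(f)
    return not g
E
python3 - <<'E'
from s import *
r.move_l(W(.002,.02,.14),vel=.25)
print(r.move_l(W(.002,.02,.037),vel=.1,guard=8));tip()
ok=shove((.002,.02),.0685)
if ok:
    r.move_l(W(0,.066,.037),vel=.1);r.move_l(W(0,.066,.13),vel=.15)
    home();tip();jars('i_scene','scene');jars('i_top')
E
```

```text
False
t 73.8 [ 0.571 -0.076  0.038] [-0.83  -0.185 -1.131] open 0.0005
(np.float64(1.2), np.float64(35.6), np.float64(-1.4), np.float64(-4.1), np.float64(3.1))
(np.float64(-1.0), np.float64(49.9), np.float64(-5.4), np.float64(-9.9), np.float64(5.1))
(np.float64(-3.1), np.float64(64.4), np.float64(-8.0), np.float64(-16.0), np.float64(7.4))
t 78.3 [0.301 0.2   0.3  ] [ 0.526 -1.114  0.457] open 0.0003
green 0.95 [ 0.356 -0.36   0.003] tunnel mm [-224. -255.] [33. 85. 40.]
white 0.89 [ 0.303 -0.168  0.002] tunnel mm [-268.  -61.] [68. 86. 40.]
white 0.77 [ 0.556  0.071 -0.003] tunnel mm [ -6. 168.] [83. 97. 89.]
white 0.69 [0.564 0.006 0.002] tunnel mm [ -1. 102.] [66. 83. 89.]
white 0.66 [0.565 0.137 0.001] tunnel mm [  5. 233.] [58. 81. 72.]
white 0.58 [ 0.426  0.019 -0.003] tunnel mm [-138.  121.] [104.  99.  89.]
green 0.92 [ 0.36  -0.356  0.002] tunnel mm [-220. -251.] [ 35. 109.  53.]
white 0.84 [0.429 0.019 0.001] tunnel mm [-136.  121.] [ 66.  95. 122.]
green 0.79 [ 0.301 -0.173 -0.002] tunnel mm [-271.  -66.] [ 37. 111.  54.]
white 0.72 [ 0.554  0.075 -0.   ] tunnel mm [ -8. 171.] [ 65.  93. 119.]
white 0.69 [0.556 0.007 0.001] tunnel mm [ -9. 103.] [ 65.  93. 120.]
white 0.68 [ 0.561  0.135 -0.001] tunnel mm [  2. 231.] [ 65.  94. 120.]
```

```bash
python3 - <<'E'
from s import *
p=find('j_',[.4285,.019],.06)
if pick(p):
    place([(.42,-.10),(.42,-.235)])
    jars('j2_scene','scene')
    tip()
E
```

```text
white 0.79 [0.427 0.014 0.001] tunnel mm [-138.  115.] [ 67.  95. 122.]
white 0.78 [ 0.562  0.004 -0.   ] tunnel mm [ -3. 100.] [ 65.  93. 120.]
green 0.77 [ 0.301 -0.171 -0.003] tunnel mm [-271.  -64.] [ 36. 111.  54.]
white 0.76 [0.562 0.135 0.002] tunnel mm [  3. 231.] [ 65.  94. 120.]
white 0.56 [ 0.552  0.072 -0.   ] tunnel mm [-10. 168.] [ 66.  93. 119.]
green 0.55 [ 0.359 -0.357  0.   ] tunnel mm [-221. -252.] [ 35. 109.  54.]
green 0.82 [ 0.355 -0.358  0.004] tunnel mm [-225. -253.] [29. 84. 39.]
white 0.76 [ 0.566  0.007 -0.001] tunnel mm [  1. 103.] [66. 82. 89.]
green 0.73 [ 0.304 -0.172  0.002] tunnel mm [-268.  -65.] [60. 86. 40.]
white 0.62 [ 0.556  0.071 -0.001] tunnel mm [ -6. 167.] [81. 97. 90.]
white 0.61 [ 0.564  0.132 -0.001] tunnel mm [  4. 228.] [54. 79. 68.]
found [array([0.427, 0.014])]
t 83.8 [0.427 0.014 0.032] [-0.244  2.898  5.607] open 0.0615
t 86.6 [ 0.573 -0.22   0.05 ] [-0.195  0.224 -1.481] open 0.0614
green 0.94 [ 0.303 -0.173 -0.001] tunnel mm [-269.  -66.] [63. 88. 41.]
white 0.82 [ 0.563  0.008 -0.001] tunnel mm [ -2. 104.] [69. 90. 94.]
white 0.72 [0.557 0.073 0.001] tunnel mm [ -5. 169.] [76. 96. 92.]
green 0.72 [ 0.354 -0.357 -0.002] tunnel mm [-225. -252.] [29. 87. 40.]
white 0.58 [ 0.573 -0.22   0.002] tunnel mm [  -1. -125.] [64. 79. 93.]
white 0.45 [0.565 0.136 0.   ] tunnel mm [  6. 232.] [58. 83. 75.]
t 88.2 [ 0.573 -0.22   0.123] [ 0.566  0.281 -0.123] open 0.0880
```

```bash
python3 - <<'E'
from s import *
r.move_l(W(0,-.187,.125),vel=.25);gripper_to(0);r.move_l(W(0,-.187,.037),vel=.2)
ok=shove((0,-.187),-.07,.08,20) and shove((0,-.07),.03,.05,30)
print(ok,telemetry.current_t())
im=cv2.cvtColor(pic('scene','k'),cv2.COLOR_RGB2BGR)[120:290,170:370]
cv2.imwrite('pics/k2.png',cv2.resize(im,(800,600)))
E
```

```text
(np.float64(0.3), np.float64(-166.8), np.float64(-0.4), np.float64(-0.3), np.float64(0.1))
(np.float64(-0.2), np.float64(-147.0), np.float64(-0.7), np.float64(-0.7), np.float64(0.2))
(np.float64(-0.2), np.float64(-127.6), np.float64(1.0), np.float64(-0.3), np.float64(-0.6))
(np.float64(-0.1), np.float64(-108.2), np.float64(0.3), np.float64(-0.0), np.float64(-0.5))
(np.float64(-0.1), np.float64(-88.7), np.float64(-0.6), np.float64(-0.3), np.float64(0.4))
(np.float64(-0.1), np.float64(-69.3), np.float64(0.0), np.float64(0.0), np.float64(-0.2))
(np.float64(2.2), np.float64(-51.0), np.float64(3.8), np.float64(-5.2), np.float64(-1.7))
(np.float64(2.2), np.float64(-30.3), np.float64(3.8), np.float64(-3.2), np.float64(-0.2))
(np.float64(-1.0), np.float64(-9.0), np.float64(0.6), np.float64(-0.3), np.float64(0.8))
(np.float64(-0.1), np.float64(9.6), np.float64(0.3), np.float64(-3.6), np.float64(-0.4))
(np.float64(-0.3), np.float64(30.3), np.float64(0.6), np.float64(-1.5), np.float64(0.8))
True 95.5917
```

View pics/k2.png

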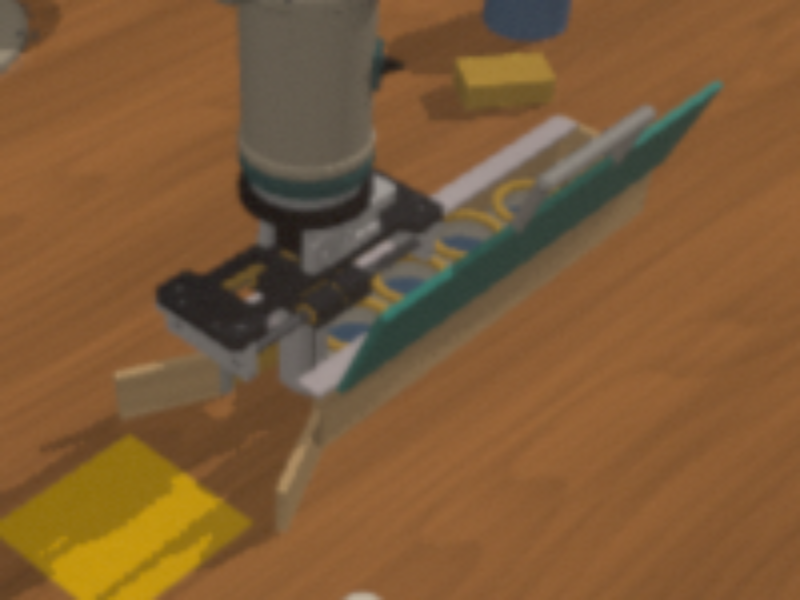

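All four jars are in line with the fingers behind them in the slot. I'll finish the push.

```bash
python3 - <<'E'
from s import *
ok=shove((0,.03),.075,.05,35)
e=invW(telemetry.current_ee_pos());print(ok,e)
if e[1]>.065:
    r.move_l(W(0,e[1]-.002,.037),vel=.1);r.move_l(W(0,e[1]-.002,.13),vel=.15)
    home();r.hold(.3);tip();jars('l_scene','scene');jars('l_top')
    im=np.hstack([cv2.imread(f'pics/l_{c}.png')[120:300,150:370] for c in('scene','top')])
    cv2.imwrite('pics/l2.png',cv2.resize(im,(800,330)))
E
```

```text
(np.float64(-0.7), np.float64(45.4), np.float64(-1.2), np.float64(-1.6), np.float64(-0.2))
(np.float64(0.6), np.float64(60.3), np.float64(1.2), np.float64(-2.9), np.float64(-0.2))
(np.float64(0.2), np.float64(75.5), np.float64(0.8), np.float64(-0.5), np.float64(-0.1))
True [0.    0.075]
t 101.1 [0.3 0.2 0.3] [-0.146 -0.069  0.272] open 0.0005
green 0.91 [ 0.355 -0.356  0.001] tunnel mm [-224. -251.] [30. 85. 39.]
white 0.74 [ 0.552  0.143 -0.002] tunnel mm [ -7. 240.] [90. 90. 73.]
green 0.61 [ 0.302 -0.172  0.002] tunnel mm [-270.  -65.] [61. 86. 40.]
white 0.58 [ 0.569  0.085 -0.002] tunnel mm [  7. 181.] [53. 77. 73.]
white 0.46 [0.568 0.022 0.002] tunnel mm [  4. 118.] [58. 86. 88.]
white 0.38 [ 0.563  0.207 -0.   ] tunnel mm [  6. 303.] [54. 82. 70.]
white 0.67 [ 0.56   0.21  -0.001] tunnel mm [  3. 306.] [ 65.  93. 120.]
green 0.59 [ 0.362 -0.358  0.   ] tunnel mm [-218. -254.] [ 36. 109.  53.]
white 0.53 [0.549 0.145 0.001] tunnel mm [-10. 241.] [ 65.  93. 119.]
green 0.52 [ 0.299 -0.172 -0.003] tunnel mm [-273.  -65.] [ 37. 111.  54.]
white 0.51 [ 0.567  0.022 -0.001] tunnel mm [  2. 118.] [ 65.  93. 120.]
white 0.48 [ 0.565  0.085 -0.002] tunnel mm [  3. 181.] [ 65.  93. 120.]
```

View pics/l2.png

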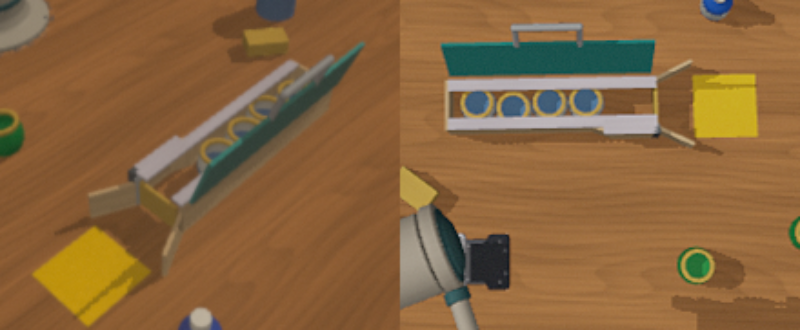

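All four jars are upright in the tunnel at y ≈ 118, 181, 240 and 305 mm, and the flap is shut. Now I fold the cover down.

```bash
python3 - <<'E'
from s import *
b=[models.mark_of('cover_bar',c)[0]['at'] for c in('top','scene')];print(b,[angle(p) for p in b])
th=float(np.clip(np.mean([angle(p) for p in b]),1.83,1.9));p=bar(th)
a=W(-.08,.178,.3);q=down(T()[2],p)
r.move_to(a,q);gripper_to(.045,30);r.move_l(p+[0,0,.08],vel=.25)
print(r.move_l(p,vel=.1,guard=8));gripper_to(0,30);tip()
if .008<telemetry.current_opening()<.016:
    for s in np.linspace(th,-.01,17)[1:]:
        r.move_l(bar(s),vel=.12)
        f=telemetry.current_wrist_force()
        if np.linalg.norm(f)>30 or telemetry.current_opening()<.008: print('!',s);break
tip()
E
```

```text
[[0.6561, 0.0847, 0.2026], [0.6486, 0.0861, 0.2012]] [np.float64(1.8852129331479708), np.float64(1.8393526536541285)]
False
t 105.7 [0.653 0.086 0.208] [ 0.613 -0.2    1.277] open 0.0113
t 110.4 [0.462 0.078 0.072] [-4.97   0.081 -2.813] open 0.0111
```

```bash
python3 - <<'E'
from s import *
gripper_to(.045);b=bar(0)
r.move_l(b+[0,0,.06],vel=.2);gripper_to(0)
r.move_l(b+[0,0,.035],vel=.15)
print(r.move_l([b[0],b[1],.073+.025-.006],vel=.03,guard=12));tip()
r.move_l(b+[0,0,.12],vel=.2);home();r.hold(.5)
for c in('top','scene'):
    pic(c,'m_'+c)
    for n in('cover_bar','mug','brass_block','glue'):
        d=models.mark_of(n,c); print(c,n,[(x['score'],x['at']) for x in d[:1]], angle(d[0]['at']) if n=='cover_bar' and d else '')
im=np.hstack([cv2.imread(f'pics/m_{c}.png')[90:300,130:370] for c in('scene','top')])
cv2.imwrite('pics/m2.png',cv2.resize(im,(800,350)));tip()
E
```

```text
True
t 113.1 [0.464 0.078 0.098] [-0.882 -0.675  7.109] open 0.0005
top cover_bar [(0.77, [0.4639, 0.0732, 0.0666])] -0.0026636221772331457
top mug [(0.93, [0.3433, 0.4214, 0.0011])] 
top brass_block [(0.91, [0.4076, 0.3096, -0.0007])] 
top glue [(0.67, [0.7485, -0.2053, 0.0008])] 
scene cover_bar [(0.9, [0.4628, 0.0752, 0.0696])] 0.01784547404652082
scene mug [(0.62, [0.3467, 0.4182, 0.0021])] 
scene brass_block [] 
scene glue [(0.63, [0.7516, -0.2004, -0.004])] 
t 116.2 [0.3 0.2 0.3] [-0.765  0.256  0.779] open 0.0006
```

View pics/m2.png

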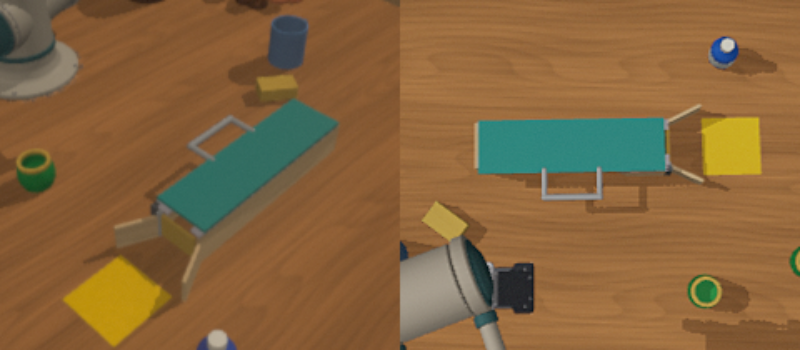

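The cover lies flat and the flap is shut. The mug, block and bottle are where they started, and no white jar is left in view. I'm handing in.

```bash
python3 -c "
from s import *
r.sign_off();print('ok')"
```

```text
the job is handed in; nothing more can be done
ok
```

I folded the cover back to about 1.87 rad, pushed all four brass-rimmed white jars through the flap, then folded the cover shut and handed the job in at about 116 s. I left the two green look-alikes alone.

**Last checks:**
- **Jars:** with the cover still open, all four stood upright in the tunnel at y ≈ 118, 181, 240 and 305 mm. I could not see them once the cover was shut.
- **Flap:** it looked shut in the pictures; I did not measure its angle.
- **Cover:** I pressed it down at the bar until contact. The bar then read about 0.00 rad from the top camera and 0.02 rad from the scene camera.
- **Bystanders:** the mug, brass block and glue bottle read within about 5 mm of their starting places. The scene camera's network missed the block at the end, but the top camera found it.

**What went wrong:** pushing the third jar stopped twice on the 15 N guard.
- **First stop:** it was at the gate, and the jar ended up back between the wings. I first took this for a knock, but the flap spring more likely pushed it out.
- **Second stop:** the jar was already inside and still holding the flap open, so I pushed it on through the slot, slower and with a higher guard. It ended at y ≈ 102 mm, short of the 105 mm needed to clear the flap. The fourth push moved it on.

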